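# Shut the containers left open in the pantry

### The arm

A 7-joint arm with a two-finger parallel gripper is mounted at the origin on a cart in front of the work surface, level with it; the furniture and walls round the work are solid. World frame = base frame: x ahead of the robot, y to its left, z up, the work surface at z = 0. Lengths are in m, angles in degrees, forces in N, time in s.
With the tool pointing down it reaches from about 0.4 to 0.9 m from the base axis. Payload 5.5 kg.
Tool frame: the origin (TCP) lies midway between the tips of the shut fingers; the grasp point (between the pads) lies 19 mm behind it (hold_point_z is the distance from the TCP to the grasp point, in m); z points along the fingers, y is the line along which they close (so a half turn about z gives the same grasp; the last joint's range is limited). The gripper opens to 92 mm and grips with 3 to 60 N. Pads are 19 mm wide; open, the fingers measure 130 mm over their backs; the gripper's body (75 mm by 190 mm) begins 47 mm behind the grasp point.
Start: joints at [-58.717, 28.699, -24.465, 88.831, 12.651, 65.22, -12.049], TCP at [0.181, 0.624, 0.204] pointing down, gripper open.
Joint ranges: [-164.97, 164.97], [-17.58, 116.51], [-87.97, 89.64], [11.32, 138.91], [-80.73, 260.73], [10.89, 115.49], [-147.41, 147.41]. Speed limits (degrees/s): [147.25, 147.25, 180, 180, 180, 180, 180].

### API

Orientations are given as a 3x3 rotation matrix whose columns are the frame's x, y, z axes.
In Python, from plant import get_obs, capture, camera_params, job_done, search_frame, spot_point, hold_point_z gives the robot as it stands.
- The arm moves only by the tool arm_command, never from a script. Its argument "series" is a list of rows, each a list of 2 entries, a list of its own where there are three numbers: the shift along the tool's x, y, z in cm, then the turn about the tool's z in degrees. A call has 1 to 8 rows; each row is the pose to reach, as a shift and turn from the pose commanded when the call began, along the tool's axes at that moment; what a row does not reach only later rows make up. A row lasts 1/8 s, in which the tool goes at most 62.5 mm and 10.7 degrees, less where a joint would pass 70% of its speed; a pose out of reach is approached as far as the arm can. A call with a gripper value outside its range is refused whole. "fingers" is the closure, from 0 (fully open) to 1 (shut), set as the call begins (left out, the last holds). The fingers move at their own pace and stop on an object; the grip force is fixed at half the most. Time passes only in rows, so rows that repeat a pose let the fingers close. It gives the time, the measured TCP pose, the force, the opening and the grip force at its end, in the units of the state.
- get_obs(): the state, without advancing time (a new reading comes with each control period).
- capture(name): name is "scene" or "top" or "wrist"; returns the picture (480x640x3 uint8, blue, green, red); there is no depth.
- camera_params(name): a dict with "intrinsics" (3x3 intrinsics, pixels), "R" (3x3) and "t" (3): a world point X has camera coordinates R X + t. Camera axes: x right, y down, z forward; pixel columns grow to the right and rows downward; lengths in m; the calibration is good to about 2 mm. A picture is of the moment at which its call begins: read the wrist's pose just before it. camera_params takes no time and is no camera call; for the wrist camera it gives the pose at the moment of the call.
- job_done(): hands the job in; it is judged then, once.
Trained networks look in the newest picture that a camera, given by its name, has taken for a name from the list of things; names that differ only in an ending like _2 or _b are one class to them, and where a whole thing is asked for, a point or a joint stands for the part that bears it (a point fixed in the world has none). Each returns a list of dicts, best first, with "conf" (0 to 1); they miss things now and then, are a little off and sometimes report something else, mostly with a low value. They report only what shows in the picture. A call takes as long as a camera call. They do not tell look-alikes from the thing itself.
- search_frame(camera, query): "extent" ([left, top, right, bottom] in pixels, round what is visible of it).
- spot_point(camera, query): "xy" ([column, row] in pixels: a listed point, or the origin of a listed thing).
The state is a dict: "time_s": time; "joint_pos": joint angles; "dq": joint speeds; "joint_efforts": joint torques, N m; "ee_pos": TCP position; "tcp_rot": TCP orientation; "wrist_force": force on the tool from outside, world axes, zero at the start; "wrist_torque": the same for the moment, N m; "gripper_width": finger opening in m; "grasp_force": force on a finger pad.
Only numpy, scipy, OpenCV 4.12 (cv2) and the standard library are available. Lean on these libraries where they do the work, as an engineer would, in place of code of your own. Each camera call takes 0.05 s, during which the arm holds its last target. There are 200 camera calls.

### The job

Of the four containers standing in a row on the worktop, three were left open: with your fingertips, in any order, swing the hinged lid of the wooden card box and the hinged glass lid of the clip-top jar down until they lie flat and fully shut, and press the raised wooden lid of the open storage jar straight down until it sits home. Only push: do not grasp, lift, tip or carry anything, leave the containers standing where they are, and do not disturb the storage jar that is already shut or the other things on the worktop.

Things in the scene. Friction and masses are not known exactly. Their poses are not given: they have to be found in the camera images.
- card_box: Wooden card box with a hinged flat wooden lid, 112 (x) x 164 (y) mm body, 88 mm high without lid, about 0.55 kg, standing loose on the worktop. Origin: centre of its underside; z up; its front faces -x. The lid hinge line runs along the box's y axis at x = +58 mm, z = 88 mm (rear top edge).
- card_box_lid (a joint): Hinge angle of the card box's lid, rad: 0 shut, grows as the lid swings up and back; starts between 0.7 and 1.2. The lid is a flat board 116 mm (from x = +58 mm to -58 mm when shut) x 168 mm (y, centred), its outer face 10 mm above the hinge line (98 mm above the worktop when shut). The hinge is firm: the lid stays at whatever angle it is left (about 0.2 Nm to turn it, so 2 N at the free edge) and must be pushed the whole way down.
- clip_jar: Round clip-top glass jar, 92 mm diameter, 112 mm high without lid, about 0.42 kg, standing loose. Origin: centre of its underside; z up. The lid's hinge line runs along the jar's y axis at x = +50 mm, z = 112 mm (rear of the rim).
- clip_jar_lid (a joint): Hinge angle of the clip-top jar's glass lid, rad: 0 shut, grows as the lid swings up and back; starts between 0.7 and 1.2. The lid is a round disc of 84 mm diameter, its centre 50 mm from the hinge line (on the jar's axis when shut), its outer face 14 mm above the hinge line (126 mm above the worktop when shut). The hinge is firm: the lid stays at whatever angle it is left (about 0.08 Nm to turn it) and must be pushed the whole way down.
- wood_jar: Round glass storage jar with a round wooden lid raised 12 to 26 mm above its rim, 104 mm diameter, about 0.59 kg, standing loose in the row. Origin: centre of its underside; z up.
- wood_jar_lid (a joint): Height of the storage jar's wooden lid above its seat, m: 0 seated, starts between 0.012 and 0.026. It slides only straight up and down along the jar's axis, stays where it is left, and takes a few newtons to press. The lid is a flat disc of 107 mm diameter, 18 mm thick; its top is 143 mm above the worktop when seated.
- shut_jar: Bystander: similar but slightly smaller glass storage jar in the same row whose wooden lid already sits home, 102 mm diameter, 131 mm high over its lid, loose. Origin: centre of its underside.
- honey_jar: Bystander: jar with a red lid, 65 mm diameter, 100 mm high, loose, behind the work. Origin: centre of its underside.
- spice_jar: Bystander: slim spice jar with a dark cap, 41 mm diameter, 105 mm high, loose, behind the work. Origin: centre of its underside.
- timer: Bystander: round kitchen timer, 68 mm diameter, 46 mm high, loose, in front of the row. Origin: centre of its underside.
- brass_weight: Bystander: small brass balance weight, 31 mm diameter, 36 mm high, loose, in front of the row. Origin: centre of its underside.
Things that resemble listed ones, but are neither listed nor needed, are in the scene too. What is shaped like the wood_jar but red is not meant.

How it is judged (in metres and radians):
At the end, for the whole second after the job is handed in: Card box lid within 0.06 rad and clip-top jar lid within 0.08 rad of shut, the open jar's wooden lid within 2 mm of its seat; these three containers upright (0.05 rad), at rest, less than 40 mm from where they started; the shut storage jar within 30 mm of where it stood (value of joint card_box_lid below 0.06 rad and value of joint clip_jar_lid below 0.08 rad and value of joint wood_jar_lid below 0.002 m and angle between each of card_box, clip_jar, wood_jar's own z axis and vertical below 0.05 rad and distance of each of card_box, clip_jar, wood_jar from where it was at the start of the episode below 0.04 m and linear speed of each of card_box, clip_jar, wood_jar below 0.02 m/s and distance of shut_jar from where it was at the start of the episode below 0.03 m); the robot touches nothing.
It fails at once if a container is lifted more than 15 mm, or the wooden lid is pulled up (more than 34 mm above its seat) instead of pressed (height (world z) of any of card_box, clip_jar, wood_jar above 0.015 m or value of joint wood_jar_lid above 0.034 m).
It fails at once if a container is tipped by more than 0.25 rad (angle between any of card_box, clip_jar, wood_jar's own z axis and vertical above 0.25 rad).
It fails at once if a container is shoved or carried 60 mm or more from its place (distance of any of card_box, clip_jar, wood_jar from where it was at the start of the episode above 0.06 m).
It fails at once if a hinged lid is pushed farther open (beyond 1.45 rad) (value of joint any of card_box_lid, clip_jar_lid above 1.45 rad).
It fails at once if a bystander is moved more than 30 mm (distance of any of honey_jar, spice_jar, timer, brass_weight, shut_jar from where it was at the start of the episode above 0.03 m).
It also fails if it takes over 72 s, if anything falls off the work surface, if the arm or the gripper's body presses on something with over 40 N, if the wrist force passes 120 N, or if a joint passes its speed limit or range.

## Working session

There is one attempt and no reset: what is moved stays moved. The work goes in short steps, Python scripts to look and compute and a tool call to move; the robot and the scene stay as the last step left them, time stands still between calls to the robot, and variables do not carry over. Pictures are saved under pics/ and viewed, at most 10 in all, crops included, and the job is handed in when it is done.

Besides the shell and the picture viewer there is one more tool, called after ">>>" as name(argument=value, ...) on one line, values as JSON. arm_command: Moves the arm, as the interface text tells. Its arguments: {"type":"object","properties":{"series":{"type":"array","items":{"type":"array"}},"fingers":{"type":"number"}},"required":["series"]}

```bash
mkdir -p pics; cat > h.py <<'E'
import numpy as np, cv2
from plant import *
def ray(cam,uv):
    p=camera_params(cam);K=np.array(p["intrinsics"]);R=np.array(p["R"]);t=np.array(p["t"])
    d=R.T@np.linalg.solve(K,[uv[0],uv[1],1]);return -R.T@t,d
def onz(cam,uv,z):
    c,d=ray(cam,uv);return c+d*(z-c[2])/d[2]
def proj(cam,X):
    p=camera_params(cam);q=np.array(p["intrinsics"])@(np.array(p["R"])@np.array(X)+p["t"]);return q[:2]/q[2]
E
python3 - <<'E'
from h import *
o=get_obs();print(o["time_s"],o["ee_pos"],np.round(o["tcp_rot"],3).tolist(),o["gripper_width"])
for c in("scene","top"):
    cv2.imwrite(f"pics/{c}0.png",capture(c));print(c,ray(c,(320,240)))
    for q in("card_box","clip_jar","wood_jar","shut_jar","honey_jar","spice_jar","timer","brass_weight"):
        r=spot_point(c,q)[:3];s=search_frame(c,q)[:3]
        print(q,[(np.round(a["xy"]).tolist(),round(a["conf"],2),np.round(onz(c,a["xy"],0),3).tolist()[:2]) for a in r],[(np.round(a["extent"]).tolist(),round(a["conf"],2)) for a in s])
E
```

```text
0.0 [0.18122134 0.62346558 0.2025944 ] [[-0.96, 0.279, -0.001], [0.279, 0.96, -0.002], [0.0, -0.002, -1.0]] 0.09208064409987232
scene (array([-0.49501825, -0.45376622,  0.81255912]), array([ 0.75565473,  0.43579595, -0.48900727]))
card_box [([438.0, 328.0], 0.77, [0.537, -0.209])] [([402.0, 249.0, 488.0, 356.0], 0.68)]
clip_jar [([368.0, 301.0], 0.92, [0.544, -0.01])] [([350.0, 237.0, 393.0, 309.0], 0.77)]
wood_jar [([307.0, 278.0], 0.84, [0.55, 0.189]), ([195.0, 250.0], 0.59, [0.491, 0.565])] [([286.0, 220.0, 321.0, 291.0], 0.79), ([174.0, 208.0, 187.0, 254.0], 0.73)]
shut_jar [] [([247.0, 224.0, 256.0, 242.0], 0.64)]
honey_jar [([419.0, 282.0], 0.65, [0.707, -0.093])] []
spice_jar [([451.0, 293.0], 0.4, [0.705, -0.187])] [([273.0, 294.0, 276.0, 297.0], 0.53)]
timer [([265.0, 302.0], 0.55, [0.387, 0.219])] []
brass_weight [([304.0, 312.0], 0.43, [0.409, 0.108])] [([295.0, 299.0, 308.0, 318.0], 0.52)]
top (array([0.35531486, 0.16028064, 1.13473608]), array([ 0.18953147,  0.02654786, -0.98153993]))
card_box [([477.0, 251.0], 0.66, [0.536, -0.214])] [([443.0, 214.0, 544.0, 280.0], 0.76)]
clip_jar [([402.0, 251.0], 0.7, [0.542, -0.021]), ([461.0, 192.0], 0.67, [0.696, -0.183])] [([380.0, 222.0, 424.0, 265.0], 0.74)]
wood_jar [([321.0, 255.0], 0.94, [0.536, 0.19]), ([180.0, 270.0], 0.68, [0.502, 0.555])] [([295.0, 221.0, 342.0, 278.0], 0.95), ([137.0, 239.0, 203.0, 289.0], 0.94), ([454.0, 170.0, 480.0, 195.0], 0.74)]
shut_jar [([249.0, 278.0], 0.89, [0.479, 0.377])] [([216.0, 249.0, 264.0, 297.0], 0.68)]
honey_jar [([425.0, 188.0], 0.58, [0.709, -0.09])] [([414.0, 165.0, 447.0, 200.0], 0.87)]
spice_jar [([461.0, 193.0], 0.89, [0.693, -0.184])] [([455.0, 168.0, 482.0, 196.0], 0.86), ([216.0, 250.0, 264.0, 294.0], 0.39)]
timer [([311.0, 307.0], 0.88, [0.401, 0.217])] [([298.0, 297.0, 323.0, 325.0], 0.72)]
brass_weight [([355.0, 303.0], 0.63, [0.41, 0.105])] []
```

View pics/scene0.png

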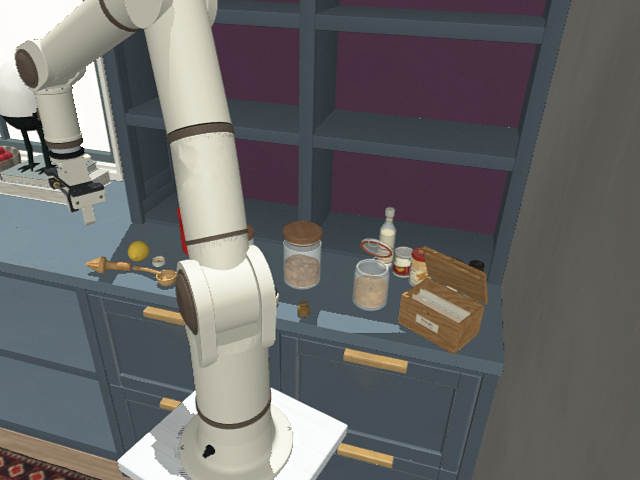

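View pics/top0.png

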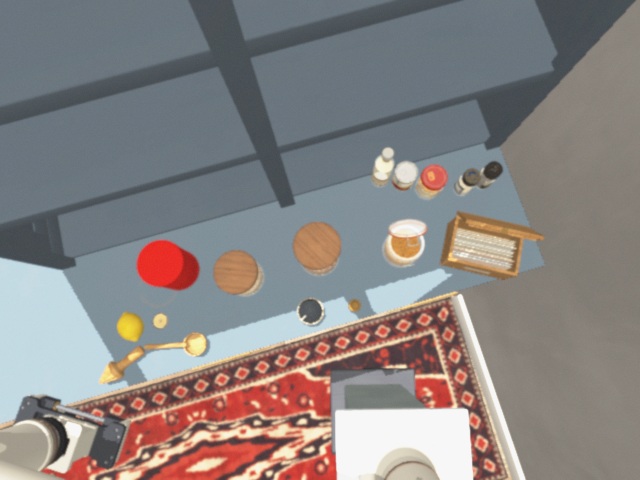

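Scene: card box (440,310), clip jar (370,285), and a wood-lidded jar (303,255). Top: the same three at (480,248), (405,245) and (317,248). Look-alikes for wood_jar are the red-lidded jar at top (168,264), which is excluded, and the jar at top (238,272), which I take to be the shut jar. I'll check the choice in one close crop.

```bash
python3 - <<'E'
import cv2,numpy as np
a=cv2.imread("pics/scene0.png")[195:355,240:500];b=cv2.imread("pics/top0.png")[190:310,200:560]
a=cv2.resize(a,(520,320),interpolation=2);b=cv2.resize(b,(800,267),interpolation=2)
o=np.zeros((600,800,3),np.uint8);o[:320,:520]=a;o[325:592]=b
cv2.imwrite("pics/crop1.png",o)
E
```

```text
(no output)
```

View pics/crop1.png

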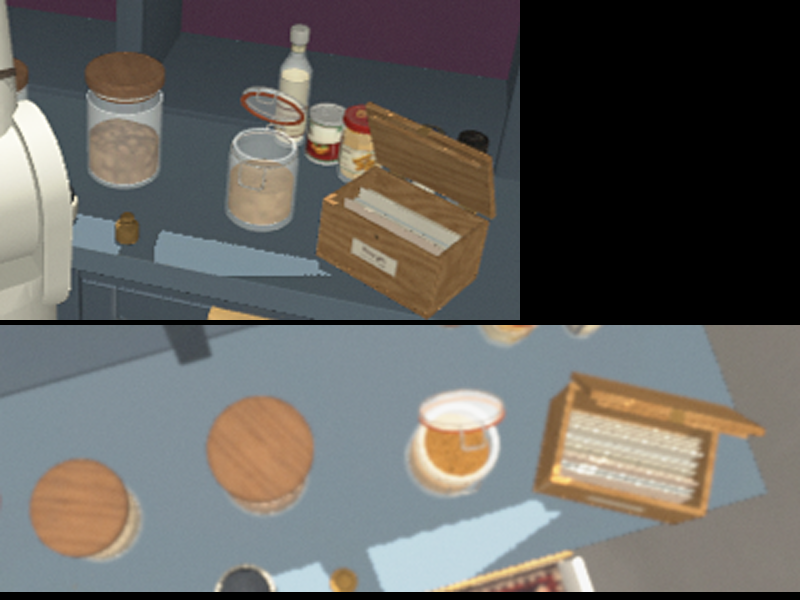

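The crop shows the wood_jar at scene (303,255) as the large wooden-lidded one. The clip jar and box have open lids hinged at the rear, and the shut jar is further left at top (238,272). Next I measure poses and lid angles.

```bash
cat >> h.py <<'E'
S=lambda u,v:(240+u/2,195+v/2)
T=lambda u,v:(200+u/2.2222,190+(v-325)/2.2222)
def tri(a,b):
    (c,d),(e,f)=ray("scene",a),ray("top",b)
    s=np.linalg.lstsq(np.c_[d,-f],e-c,rcond=None)[0];p,q=c+d*s[0],e+f*s[1];return (p+q)/2,np.linalg.norm(p-q)
E
python3 - <<'E'
from h import *
np.set_printoptions(precision=3,suppress=True)
print("box bottom front",onz("scene",S(318,258),0),onz("scene",S(430,315),0))
print("box bottom front top",onz("top",T(535,492),0),onz("top",T(675,522),0))
print("lid free L",tri(S(370,104),T(577,376)),"R",tri(S(493,163),T(762,432)))
print("clip lid: far-left/center",tri(S(273,106),T(461,411)))
for z in(.143,.155,.169): print("wood top c",z,onz("top",T(260,449),z),onz("scene",S(125,75),z))
print("tri",tri(S(125,72),T(260,449)))
print("shut",onz("top",T(80,508),.131))
for z in(0,.112):print("clip",onz("top",T(452,460),z),onz("scene",S(263,145),z))
E
```

```text
box bottom front [ 0.498 -0.12   0.   ] [ 0.471 -0.275  0.   ]
box bottom front top [ 0.502 -0.118  0.   ] [ 0.465 -0.275  0.   ]
lid free L (array([ 0.596, -0.126,  0.179]), np.float64(0.005662257101119405)) R (array([ 0.533, -0.296,  0.188]), np.float64(0.002845865024877485))
clip lid: far-left/center (array([ 0.566, -0.011,  0.155]), np.float64(8.95020476538259e-06))
wood top c 0.143 [0.534 0.194 0.143] [0.549 0.205 0.143]
wood top c 0.155 [0.531 0.194 0.155] [0.53  0.193 0.155]
wood top c 0.169 [0.529 0.193 0.169] [0.509 0.179 0.169]
tri (array([0.531, 0.193, 0.159]), np.float64(0.0003367103823636467))
shut [0.478 0.381 0.131]
clip [ 0.542 -0.024  0.   ] [0.702 0.056 0.   ]
clip [ 0.523 -0.006  0.112] [ 0.537 -0.015  0.112]
```

>>> arm_command(series=[[[0,0,-6],0],[[-4,-3,-9],0],[[-38,-25,-10],0],[[-38,-25,-10],0],[[-38,-25,-10],0],[[-38,-25,-10],0],[[-38,-25,-10],0],[[-38,-25,-10],0]], fingers=1)

```text
time_s: 2.7
ee_pos: [0.458, 0.2992, 0.3033]
tcp_rot: [[-0.96, 0.279, 0.001], [0.279, 0.96, 0.001], [-0.001, 0.001, -1.0]]
wrist_force: [-0.1, 1.1, 0.2]
gripper_width: 0.0162
grasp_force: 0.0
```

>>> arm_command(series=[[[-23,-44,0],-2],[[-23,-44,0],-5],[[-23,-44,0],-5],[[-23,-44,0],-5],[[-23,-44,0],-5],[[-23,-44,0],-5],[[-23,-44,0],-5],[[-23,-44,0],-5]])

```text
time_s: 3.7
ee_pos: [0.5551, -0.188, 0.3032]
tcp_rot: [[-0.981, 0.194, 0.001], [0.194, 0.981, -0.0], [-0.001, -0.0, -1.0]]
wrist_force: [1.2, 0.3, 0.3]
gripper_width: 0.0005
grasp_force: 0.0
```

>>> arm_command(series=[[[0,0,0],0],[[0,0,0],0],[[0,0,0],0]])

```text
time_s: 4.08
ee_pos: [0.5552, -0.1837, 0.3029]
tcp_rot: [[-0.982, 0.191, 0.0], [0.191, 0.982, 0.001], [0.0, 0.001, -1.0]]
wrist_force: [0.6, 0.7, -0.2]
gripper_width: 0.0006
grasp_force: 0.0
```

```bash
python3 - <<'E'
from h import *
o=get_obs();print(o["time_s"],o["ee_pos"],o["wrist_force"])
a=capture("wrist");b=capture("scene");p=camera_params("wrist");print(np.round(p["R"],2).tolist(),np.round(p["t"],3))
c=cv2.resize(b[215:375,360:520],(480,480),interpolation=2)
out=np.zeros((480,800,3),np.uint8);out[:240,:320]=cv2.resize(a,(320,240));out[:,320:]=c
cv2.imwrite("pics/box1.png",out)
E
```

```text
4.075 [ 0.5551611  -0.18370635  0.30293374] [ 0.64682494  0.70304168 -0.16387255]
[[0.19, 0.98, 0.0], [0.94, -0.18, 0.29], [0.29, -0.06, -0.96]] [ 0.073 -0.62   0.317]
```

View pics/box1.png

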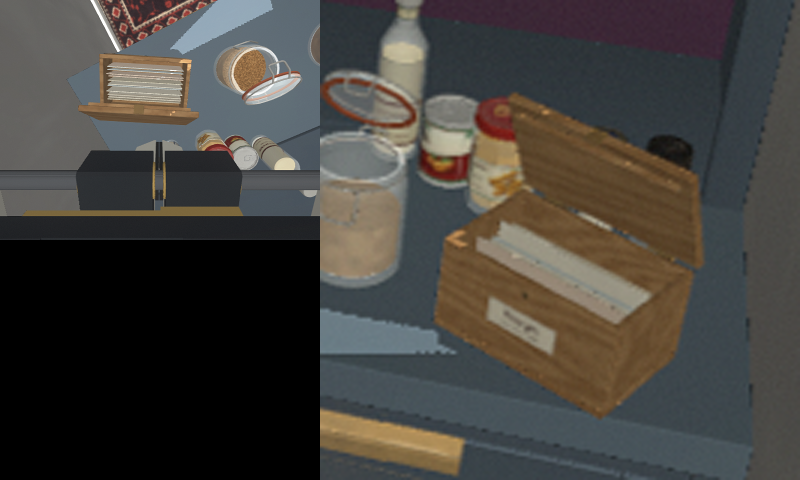

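The wrist crop shows the box at (145,80), its lid edge running from (80,108) to (197,120), roughly square to the fingers but yawed about 5° more. The scene crop confirms the lid is steeply open.

```bash
python3 - <<'E'
from h import *
def tr(a,b):
    (c,d),(e,f)=ray("scene",a),ray("wrist",b)
    s=np.linalg.lstsq(np.c_[d,-f],e-c,rcond=None)[0];p,q=c+d*s[0],e+f*s[1];return np.round((p+q)/2,3),np.linalg.norm(p-q)
print(tr((423.3,246),(394,240)),tr((485.7,274.3),(160,214)))
for uv in((200,106),(384,122)): print(onz("wrist",uv,.088))
E
```

```text
(array([ 0.579, -0.131,  0.192]), np.float64(0.00423818766852351)) (array([ 0.53 , -0.293,  0.194]), np.float64(0.004835426933369274))
[ 0.46046519 -0.27076852  0.088     ]
[ 0.5052591  -0.11322856  0.088     ]
```

>>> arm_command(series=[[[-2.6,-3,0],5],[[-2.6,-3,0],5],[[-2.6,-3,5],5],[[-2.6,-3,10],5],[[-2.6,-3,10],5],[[-2.6,-3,10],5]])

```text
time_s: 4.92
ee_pos: [0.5757, -0.22, 0.2048]
tcp_rot: [[-0.961, 0.278, 0.002], [0.278, 0.961, -0.0], [-0.002, 0.0, -1.0]]
wrist_force: [0.9, -0.7, 0.6]
gripper_width: 0.0006
grasp_force: 0.0
```

>>> arm_command(series=[[[0,0,1],0],[[0,0,1.5],0],[[0,0,2],0],[[0,0,2.5],0],[[0,0,3],0],[[0,0,3.5],0],[[0,0,3.5],0]])

```text
time_s: 5.8
ee_pos: [0.5742, -0.2202, 0.1672]
tcp_rot: [[-0.96, 0.279, -0.001], [0.279, 0.96, 0.0], [0.001, 0.0, -1.0]]
wrist_force: [-0.7, -0.5, -1.2]
gripper_width: 0.0006
grasp_force: 0.0
```

>>> arm_command(series=[[[0,0,0.4],0],[[0,0,0.8],0],[[0,0,1.2],0],[[0,0,1.6],0],[[0,0,2],0]])

```text
time_s: 6.42
ee_pos: [0.5755, -0.2206, 0.1482]
tcp_rot: [[-0.96, 0.279, 0.002], [0.279, 0.96, -0.001], [-0.002, -0.0, -1.0]]
wrist_force: [2.5, 0.6, 2.4]
gripper_width: 0.0006
grasp_force: 1.1
```

>>> arm_command(series=[[[0.4,0,0.7],0],[[0.8,0,1.3],0],[[1.3,0,1.9],0],[[1.8,0,2.4],0],[[2.3,0,2.9],0],[[2.8,0,3.4],0]])

```text
time_s: 7.18
ee_pos: [0.5471, -0.2126, 0.1135]
tcp_rot: [[-0.96, 0.279, -0.0], [0.279, 0.96, -0.0], [0.0, -0.0, -1.0]]
wrist_force: [0.8, -1.2, 2.3]
gripper_width: 0.0003
grasp_force: 1.2
```

```bash
python3 - <<'E'
from h import *
b=capture("scene");cv2.imwrite("pics/box2.png",cv2.resize(b[195:375,340:520],(540,540),interpolation=2))
E
```

```text
(no output)
```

View pics/box2.png

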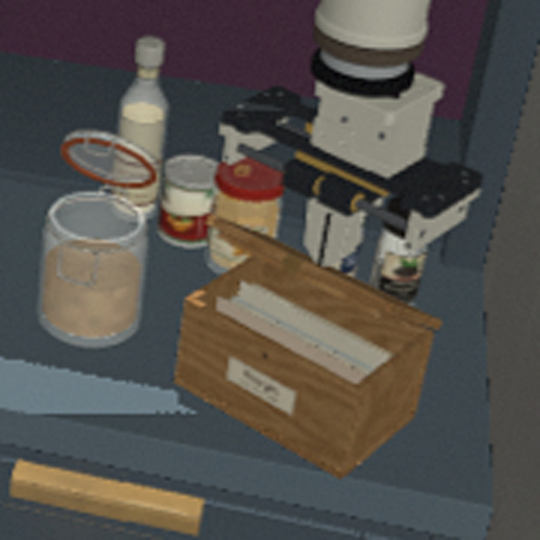

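The crop shows the lid at (330,280) nearly down under the fingers, with the box still in place. I'll continue.

>>> arm_command(series=[[[0.6,0,0.4],0],[[1.2,0,0.8],0],[[1.8,0,1.1],0],[[2.2,0,1.4],0],[[2.4,0,1.6],0],[[2.4,0,1.7],0]])

```text
time_s: 7.98
ee_pos: [0.524, -0.2056, 0.0966]
tcp_rot: [[-0.96, 0.279, -0.001], [0.279, 0.96, 0.0], [0.001, 0.0, -1.0]]
wrist_force: [-0.2, 1.1, 1.6]
gripper_width: 0.0006
grasp_force: 0.9
```

>>> arm_command(series=[[[0,0,0.2],0],[[0,0,0.3],0],[[0,0,0.3],0]])

```text
time_s: 8.35
ee_pos: [0.5244, -0.2058, 0.0936]
tcp_rot: [[-0.96, 0.279, -0.001], [0.279, 0.96, 0.0], [0.001, 0.0, -1.0]]
wrist_force: [0.7, -0.4, 0.7]
gripper_width: 0.0003
grasp_force: 0.3
```

>>> arm_command(series=[[[0,0,0.1],0],[[0,0,0.2],0],[[0,0,0.3],0],[[0,0,0.3],0]])

```text
time_s: 8.85
ee_pos: [0.5246, -0.2058, 0.0907]
tcp_rot: [[-0.96, 0.279, -0.0], [0.279, 0.96, 0.0], [0.0, -0.0, -1.0]]
wrist_force: [-1.6, -1.1, 2.1]
gripper_width: 0.0006
grasp_force: 0.6
```

```bash
python3 - <<'E'
from h import *
b=capture("scene");cv2.imwrite("pics/box3.png",cv2.resize(b[195:375,340:520],(540,540),interpolation=2))
print(get_obs()["wrist_force"])
E
```

```text
[-0.1036092  -0.14331244  0.08356725]
```

View pics/box3.png

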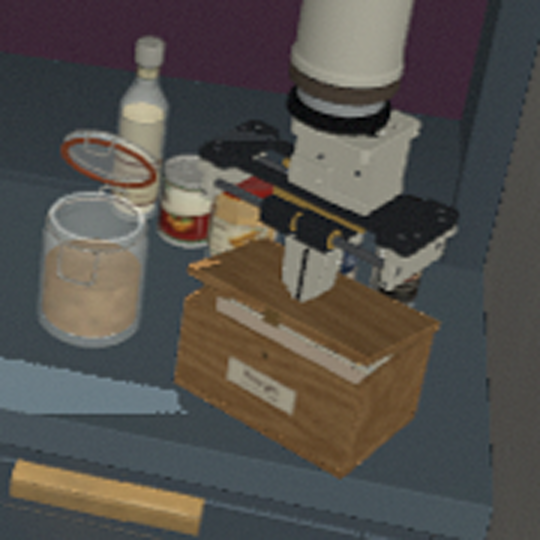

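```bash
python3 - <<'E'
from h import *
for z in(.0907,.116): print((proj("scene",(.5246,-.2058,z))-[340,195])*3,(proj("scene",(.5155,-.203,z))-[340,195])*3)
for P in((-58,84,98),(-58,-84,98),(-56,82,88),(-56,-82,88)):
    x,y,z=np.array(P)/1e3; print(P,(proj("scene",(.537+.96*x+.28*y,-.208-.28*x+.96*y,z))-[340,195])*3)
E
```

```text
[300.18044906 316.80665387] [293.01029439 321.3154847 ]
[304.74668529 291.00197527] [297.52381618 295.4380493 ]
(-58, 84, 98) [182.40338992 284.16666006]
(-58, -84, 98) [357.00320639 381.821599  ]
(-56, 82, 88) [184.56157534 294.31830345]
(-56, -82, 88) [354.10707609 389.94974259]
```

The crop shows the lid still slightly open (about 0.16 rad): its front edge is at (357,362), against a predicted 382 when shut. I'll lift off and press nearer the free edge.

>>> arm_command(series=[[[0,0,-3],0],[[2.5,0,-4],0],[[2.5,0,-4],0],[[2.5,0,-3],0],[[2.5,0,-2.2],0],[[2.5,0,-1.8],0]])

```text
time_s: 9.65
ee_pos: [0.5001, -0.1986, 0.1072]
tcp_rot: [[-0.96, 0.279, -0.002], [0.279, 0.96, 0.001], [0.002, 0.0, -1.0]]
wrist_force: [-0.7, -0.2, -0.4]
gripper_width: 0.0003
grasp_force: 0.0
```

>>> arm_command(series=[[[0,0,0.4],0],[[0,0,0.8],0],[[0,0,1.1],0],[[0,0,1.3],0]])

```text
time_s: 10.15
ee_pos: [0.5006, -0.1989, 0.0957]
tcp_rot: [[-0.96, 0.279, -0.0], [0.279, 0.96, 0.0], [0.0, 0.0, -1.0]]
wrist_force: [-0.5, -0.5, 0.4]
gripper_width: 0.0003
grasp_force: 0.2
```

>>> arm_command(series=[[[0,0,0.3],0],[[0,0,0.6],0],[[0,0,0.8],0]])

```text
time_s: 10.52
ee_pos: [0.5005, -0.1989, 0.0877]
tcp_rot: [[-0.96, 0.279, -0.0], [0.279, 0.96, 0.0], [0.0, -0.0, -1.0]]
wrist_force: [-0.6, 0.6, 2.0]
gripper_width: 0.0003
grasp_force: 0.7
```

>>> arm_command(series=[[[0,0,0.3],0],[[0,0,0.6],0],[[0,0,0.8],0]])

```text
time_s: 10.9
ee_pos: [0.5004, -0.1988, 0.0796]
tcp_rot: [[-0.96, 0.279, -0.0], [0.279, 0.96, 0.0], [0.0, 0.0, -1.0]]
wrist_force: [-1.5, 1.6, 1.6]
gripper_width: 0.0004
grasp_force: 0.7
```

>>> arm_command(series=[[[0,0,0.2],0],[[0,0,0.4],0],[[0,0,0.4],0]])

```text
time_s: 11.28
ee_pos: [0.5007, -0.1989, 0.0757]
tcp_rot: [[-0.96, 0.279, 0.0], [0.279, 0.96, -0.0], [-0.0, 0.0, -1.0]]
wrist_force: [0.4, -0.2, 0.5]
gripper_width: 0.0004
grasp_force: 0.0
```

```bash
python3 - <<'E'
from h import *
b=capture("scene");t=capture("top");o=np.zeros((500,800,3),np.uint8)
o[:420,:420]=cv2.resize(b[235:375,380:520],(420,420),interpolation=2);o[:380,420:]=cv2.resize(t[190:290,430:530],(380,380),interpolation=2)
cv2.imwrite("pics/box4.png",o)
E
```

```text
(no output)
```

View pics/box4.png

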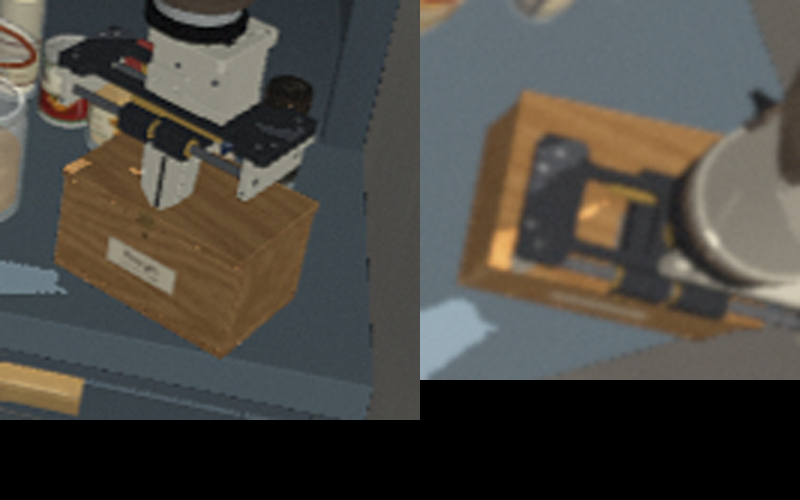

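The crop shows the lid almost level with the rim, with the top-front corners at (65,170) and (240,265) against predicted shut (62,164) and (237,262). The fingertips seem to make contact about 2 cm above the reported TCP, so I'll press on until the force rises.

>>> arm_command(series=[[[0,0,0.15],0],[[0,0,0.3],0],[[0,0,0.3],0]])

```text
time_s: 11.75
ee_pos: [0.501, -0.1989, 0.0746]
tcp_rot: [[-0.96, 0.279, 0.001], [0.279, 0.96, 0.0], [-0.001, 0.0, -1.0]]
wrist_force: [-3.9, 1.7, 16.0]
gripper_width: 0.0005
grasp_force: 7.8
```

```bash
python3 - <<'E'
from h import *
o=get_obs();print(o["ee_pos"],o["wrist_force"],o["wrist_torque"],hold_point_z, np.round(o["joint_efforts"],1))
print(proj("scene",(.5007,-.1989,.0757)),proj("scene",(.5007,-.1989,.098)),"seen 433,304")
E
```

```text
[ 0.50098477 -0.19893561  0.07461169] [-3.87328473  1.7045222  15.99527895] [0.4568977  1.12778909 0.05491185] 0.0188 [ -0.  -41.6   1.5 -20.3   0.   -1.9   0. ]
[433.05621356 309.69587779] [434.34091458 302.1591001 ] seen 433,304
```

The force reached 16 N, so the box lid is shut on its stop. I'll lift off and move to view the clip jar.

>>> arm_command(series=[[[0,0,-5],0],[[0,0,-11],0],[[0,0,-17],0],[[0,0,-22],0],[[-2,6,-22],0],[[-2,12,-22],0],[[-2,15,-22],0],[[-2,15,-22],0]])

```text
time_s: 12.75
ee_pos: [0.5623, -0.0565, 0.2926]
tcp_rot: [[-0.962, 0.273, 0.0], [0.273, 0.962, 0.001], [0.0, 0.001, -1.0]]
wrist_force: [0.1, -0.1, 0.2]
gripper_width: 0.0006
grasp_force: 0.0
```

>>> arm_command(series=[[[0,0,0],0],[[0,0,0],0]])

```text
time_s: 13.0
ee_pos: [0.5613, -0.0623, 0.2929]
tcp_rot: [[-0.96, 0.282, -0.0], [0.282, 0.96, -0.001], [-0.0, -0.001, -1.0]]
wrist_force: [-0.0, -0.4, 0.2]
gripper_width: 0.0007
grasp_force: 0.0
```

```bash
python3 - <<'E'
from h import *
o=get_obs();print(o["time_s"],o["ee_pos"],o["wrist_force"])
a=capture("wrist");b=capture("scene")
for c in("wrist","scene"):
  for q in("clip_jar","clip_jar_lid","wood_jar"):
    print(c,q,[(np.round(r["xy"]).tolist(),round(r["conf"],2),onz(c,r["xy"],0)[:2].round(3)) for r in spot_point(c,q)[:2]],[(np.round(r["extent"]).tolist(),round(r["conf"],2)) for r in search_frame(c,q)[:2]])
out=np.zeros((560,800,3),np.uint8);out[:330,:]=cv2.resize(a[:330,:],(800,330*1));out[330:560,:345]=cv2.resize(b[225:315,335:470],(345,230),interpolation=2);out[330:560,345:745]=cv2.resize(b[235:365,380:520],(400,230))
cv2.imwrite("pics/clip1.png",out);cv2.imwrite("wr.png",a);cv2.imwrite("sc.png",b)
E
```

```text
13.0 [ 0.56132449 -0.06234282  0.29285853] [-0.00678294 -0.38173401  0.15617747]
wrist clip_jar [([355.0, 148.0], 0.78, array([ 0.542, -0.013]))] [([310.0, 95.0, 441.0, 227.0], 0.89)]Traceback (most recent call last):
  File "<stdin>", line 6, in <module>
ValueError: it knows: brass_weight, card_box, clip_jar, honey_jar, shut_jar, spice_jar, timer, wood_jar
```

```bash
python3 - <<'E'
from h import *
a=capture("wrist");b=capture("scene")
out=np.zeros((600,800,3),np.uint8);out[:360,:480]=cv2.resize(a[60:240,270:510],(480,360),interpolation=2)
out[365:595,:345]=cv2.resize(b[225:315,335:470],(345,230),interpolation=2);out[365:595,400:]=cv2.resize(b[235:315,380:519],(400,230),interpolation=2)
cv2.imwrite("pics/clip1.png",out)
E
```

```text
(no output)
```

View pics/clip1.png

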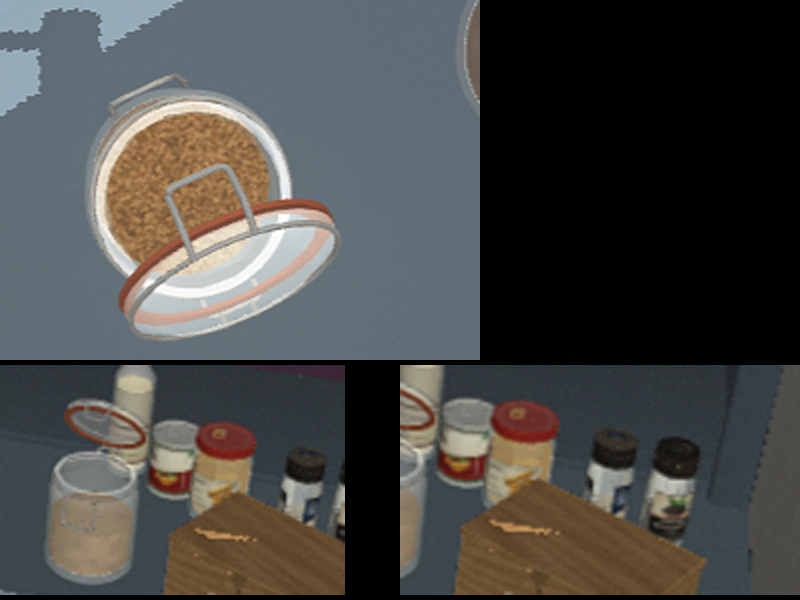

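Box lid is flat and shut in the crop's lower right. The wrist crop shows the clip jar at about (190,190) with its lid hinged toward the lower right, giving a jar yaw of about +6°. I'll align the tool and press.

>>> arm_command(series=[[[0.7,5.1,0],-10],[[0.7,5.1,0],-20],[[0.7,5.1,0],-22],[[0.7,5.1,5],-22],[[0.7,5.1,9],-22],[[0.7,5.1,10],-22],[[0.7,5.1,10],-22]])

```text
time_s: 14.18
ee_pos: [0.5693, -0.0101, 0.1931]
tcp_rot: [[-0.995, -0.099, -0.0], [-0.099, 0.995, -0.0], [0.0, -0.0, -1.0]]
wrist_force: [0.1, 0.5, 1.0]
gripper_width: 0.0004
grasp_force: 0.0
```

>>> arm_command(series=[[[0,0,0.8],0],[[0,0,1.6],0],[[0,0,2.4],0],[[0,0,3.2],0],[[0,0,4],0],[[0,0,4.5],0],[[0,0,4.5],0]])

```text
time_s: 15.05
ee_pos: [0.569, -0.0095, 0.1474]
tcp_rot: [[-0.995, -0.101, -0.001], [-0.101, 0.995, 0.0], [0.001, 0.0, -1.0]]
wrist_force: [0.5, 0.2, 0.4]
gripper_width: 0.0005
grasp_force: 0.0
```

>>> arm_command(series=[[[0.2,0,0.7],0],[[0.6,0,1.4],0],[[1.2,0,2],0],[[1.8,0,2.6],0],[[2.3,0,3.1],0],[[2.8,0,3.5],0],[[3,0,3.8],0]])

```text
time_s: 15.92
ee_pos: [0.5389, -0.0125, 0.1096]
tcp_rot: [[-0.995, -0.101, -0.0], [-0.101, 0.995, 0.0], [0.0, 0.0, -1.0]]
wrist_force: [1.2, -0.2, 0.1]
gripper_width: 0.0008
grasp_force: 0.3
```

>>> arm_command(series=[[[0.3,0,0.2],0],[[0.3,0,0.4],0],[[0.3,0,0.4],0]])

```text
time_s: 16.3
ee_pos: [0.5362, -0.0128, 0.1056]
tcp_rot: [[-0.995, -0.101, -0.001], [-0.101, 0.995, 0.0], [0.001, 0.0, -1.0]]
wrist_force: [0.2, -0.3, -0.3]
gripper_width: 0.0009
grasp_force: 0.0
```

>>> arm_command(series=[[[0.3,0,0.15],0],[[0.3,0,0.3],0],[[0.3,0,0.3],0]])

```text
time_s: 16.68
ee_pos: [0.5336, -0.0128, 0.1033]
tcp_rot: [[-0.995, -0.101, 0.0], [-0.101, 0.995, 0.0], [-0.0, 0.0, -1.0]]
wrist_force: [-1.4, 0.6, 3.6]
gripper_width: 0.0003
grasp_force: 2.1
```

```bash
python3 - <<'E'
from h import *
print(get_obs()["wrist_force"]);b=capture("scene");t=capture("top")
o=np.zeros((400,800,3),np.uint8)
o[:,:400]=cv2.resize(b[215:315,330:430],(400,400),interpolation=2);o[:,400:]=cv2.resize(t[200:280,365:445],(400,400),interpolation=2)
cv2.imwrite("pics/clip2.png",o)
E
```

```text
[-1.3608078   0.5596273   3.55102176]
```

View pics/clip2.png

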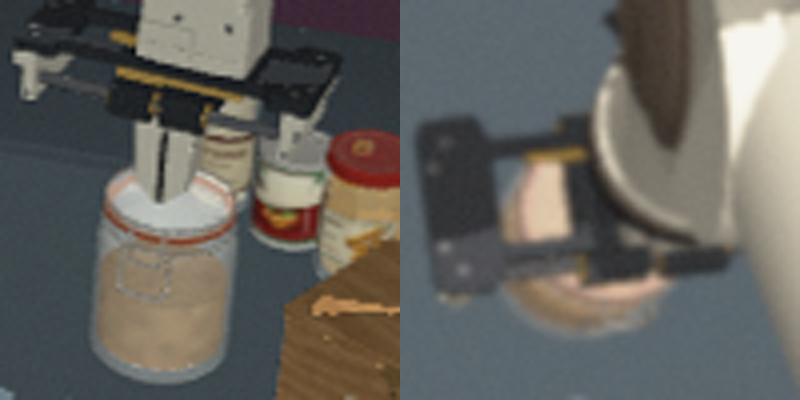

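The crop shows the glass lid lying flat on the jar at (170,205), and the force is rising at z = 0.1033, the same 2.3 cm offset as before. I'll press a little more, then lift and go to the wood jar.

>>> arm_command(series=[[[0,0,0.1],0],[[0,0,0.2],0],[[0,0,0.2],0]])

```text
time_s: 17.15
ee_pos: [0.5344, -0.0124, 0.1029]
tcp_rot: [[-0.995, -0.101, 0.002], [-0.101, 0.995, 0.001], [-0.002, 0.0, -1.0]]
wrist_force: [-5.0, 1.3, 16.6]
gripper_width: 0.0005
grasp_force: 8.7
```

>>> arm_command(series=[[[0,0,-5],0],[[0,0,-10],0],[[0,6,-13],0],[[0,12,-13],0],[[0,18,-13],0],[[0,20.5,-13],0],[[0,20.5,-13],0],[[0,20.5,-13],0]])

```text
time_s: 18.15
ee_pos: [0.5129, 0.189, 0.2304]
tcp_rot: [[-0.995, -0.099, -0.001], [-0.099, 0.995, -0.001], [0.001, -0.001, -1.0]]
wrist_force: [0.1, 0.2, -0.7]
gripper_width: 0.0003
grasp_force: 0.0
```

```bash
python3 - <<'E'
from h import *
o=get_obs();print(o["time_s"],o["ee_pos"]);capture("wrist")
for q in("wood_jar","clip_jar"):
  print(q,[(r["xy"],round(r["conf"],2),onz("wrist",r["xy"],0)[:2].round(3)) for r in spot_point("wrist",q)[:2]],[(np.round(r["extent"]).tolist(),onz("wrist",((r["extent"][0]+r["extent"][2])/2,(r["extent"][1]+r["extent"][3])/2),.155)) for r in search_frame("wrist",q)[:2]])
E
```

```text
18.15 [0.51287842 0.18901792 0.23039318]
wood_jar [] [([235.0, 154.0, 408.0, 338.0], array([0.51974798, 0.19286395, 0.155     ]))]
clip_jar [([105.8, 192.8], 0.81, array([ 0.538, -0.015]))] [([0.0, 152.0, 152.0, 290.0], array([0.51870464, 0.04047848, 0.155     ]))]
```

>>> arm_command(series=[[[-1.9,0.1,0],0],[[-1.9,0.1,4],0],[[-1.9,0.1,7],0],[[-1.9,0.1,8.5],0],[[-1.9,0.1,9.2],0],[[-1.9,0.1,9.7],0]])

```text
time_s: 19.15
ee_pos: [0.5321, 0.1938, 0.1345]
tcp_rot: [[-0.995, -0.101, 0.001], [-0.101, 0.995, 0.0], [-0.001, 0.0, -1.0]]
wrist_force: [0.1, -0.2, 1.2]
gripper_width: 0.0004
grasp_force: 0.5
```

>>> arm_command(series=[[[0,0,0.3],0],[[0,0,0.6],0],[[0,0,0.9],0],[[0,0,0.9],0]])

```text
time_s: 19.65
ee_pos: [0.5315, 0.1939, 0.1248]
tcp_rot: [[-0.995, -0.101, 0.0], [-0.101, 0.995, 0.0], [-0.0, 0.0, -1.0]]
wrist_force: [1.3, -0.2, 0.1]
gripper_width: 0.0004
grasp_force: 0.0
```

>>> arm_command(series=[[[0,0,0.2],0],[[0,0,0.3],0],[[0,0,0.4],0],[[0,0,0.4],0]])

```text
time_s: 20.15
ee_pos: [0.5314, 0.1938, 0.1208]
tcp_rot: [[-0.995, -0.101, -0.0], [-0.101, 0.995, 0.0], [0.0, 0.0, -1.0]]
wrist_force: [-0.5, 0.7, -1.1]
gripper_width: 0.0008
grasp_force: 0.1
```

>>> arm_command(series=[[[0,0,0.1],0],[[0,0,0.2],0],[[0,0,0.2],0]])

```text
time_s: 20.52
ee_pos: [0.5316, 0.1938, 0.12]
tcp_rot: [[-0.995, -0.101, 0.0], [-0.101, 0.995, 0.0], [-0.0, -0.0, -1.0]]
wrist_force: [-2.8, -1.5, 8.0]
gripper_width: 0.0008
grasp_force: 4.3
```

>>> arm_command(series=[[[0,0,0.1],0],[[0,0,0.2],0],[[0,0,0.2],0]])

```text
time_s: 20.9
ee_pos: [0.5324, 0.194, 0.1199]
tcp_rot: [[-0.995, -0.101, 0.002], [-0.101, 0.995, 0.0], [-0.002, 0.0, -1.0]]
wrist_force: [-6.1, -2.4, 21.0]
gripper_width: 0.0006
grasp_force: 10.4
```

>>> arm_command(series=[[[0,0,-5],0],[[0,0,-11],0],[[0,0,-17],0],[[5,0,-18],0],[[11,0,-18],0],[[12,6,-18],0],[[12,12,-18],0],[[12,12,-18],0]])

```text
time_s: 21.9
ee_pos: [0.3976, 0.306, 0.297]
tcp_rot: [[-0.994, -0.109, -0.001], [-0.109, 0.994, 0.003], [0.0, 0.003, -1.0]]
wrist_force: [0.0, -1.0, -0.7]
gripper_width: 0.0007
grasp_force: 0.0
```

```bash
python3 - <<'E'
from h import *
o=get_obs();print(o["time_s"],o["ee_pos"]);b=capture("scene");t=capture("top")
q=np.zeros((600,800,3),np.uint8);q[:330,:]=cv2.resize(b[205:365,270:510],(800,330));q[335:595]=cv2.resize(t[190:310,200:560],(800,260),interpolation=2)
cv2.imwrite("pics/end.png",q)
for n in("card_box","clip_jar","wood_jar","shut_jar"):print(n,[(np.round(r["xy"]),onz("top",r["xy"],0)[:2].round(3)) for r in spot_point("top",n)[:1]])
E
```

```text
21.9 [0.39759759 0.30600182 0.29701656]
card_box [(array([479., 251.]), array([ 0.536, -0.219]))]
clip_jar [(array([401., 251.]), array([ 0.542, -0.019]))]
wood_jar [(array([318., 256.]), array([0.532, 0.197]))]
shut_jar [(array([247., 278.]), array([0.479, 0.38 ]))]
```

View pics/end.png

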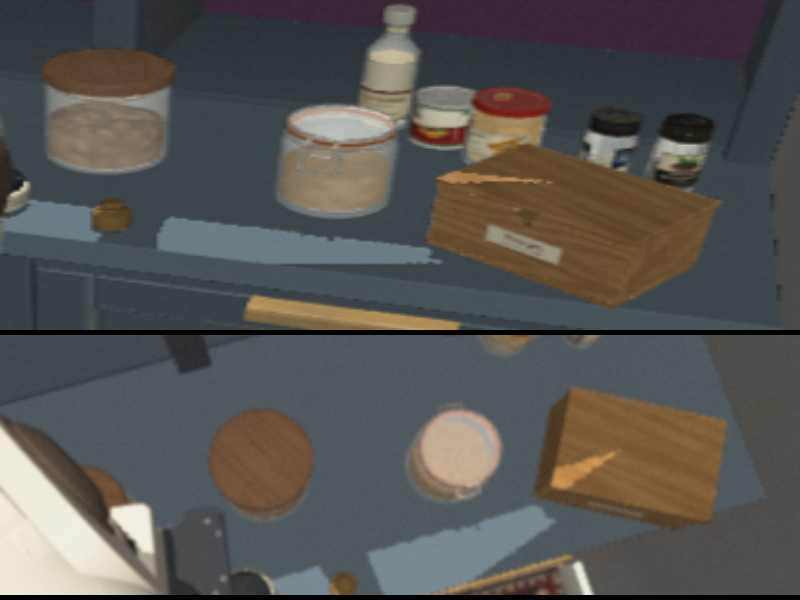

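All three lids are shut and the containers haven't moved: wood jar (108,110), clip jar (340,160), box (575,220).

```bash
python3 -c "
from plant import *
print(job_done())"
```

```text
the job is handed in; nothing more can be done
None
```

I pushed all three lids shut (card box, clip-top jar and storage jar) with the fingertips, saw no container or visible bystander move in the last pictures, and handed the job in at about 22 s; no verdict came back.

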